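Set the stock tags of the rivet bins

ROBOT

A 6-joint arm with a two-finger parallel gripper is mounted at the origin on the work surface. World frame = base frame: x ahead of the robot, y to its left, z up, the work surface at z = 0. Lengths are in m, angles in rad, forces in N, time in s.
With the tool pointing down it reaches from about 0.35 to 0.775 m from the base axis. Payload 7.3 kg.
Tool frame: the origin (TCP) lies at the very end of the fingers, on their centre line; the grasp point (between the pads) lies 19 mm behind it (robot.hold_point_z is the distance from the TCP to the grasp point, in m); z points along the fingers, y is the direction in which the jaws open and shut (so a half turn about z gives the same grasp; the last joint's range is limited). The gripper opens to 92 mm and grips with 3 to 60 N. Pads are 19 mm wide; open, the fingers measure 130 mm over their backs; the gripper's body (75 mm by 190 mm) begins 47 mm behind the grasp point.
Start: joints at [-1.389, 0.342, 1.524, -0, 1.275, -0.146], TCP at [0.169, -0.497, 0.192] pointing down, gripper open.
Joint ranges: [-2.53, 2.53], [-0.77, 2.02], [0.04, 2.7], [-1, 4.14], [0.28, 2.66], [-3.11, 3.11]. Speed limits (rad/s): [2.57, 2.57, 3.14, 3.14, 3.14, 3.14].

INTERFACE

Orientations are given as [roll, pitch, yaw] about the fixed x, y, z axes, in that order (R = Rz(yaw) Ry(pitch) Rx(roll)).
In Python, from cell import monitor, viewer, robot gives the robot as it stands.
- The arm moves only by the tool move_arm, never from a script. Its argument "deltas" is a list of rows, each an object of numbers: "x", "y", "z": the shift along the tool's x, y, z in m; "wx", "wy", "wz": the turn, a rotation vector about the tool's x, y, z in degrees; "hand": the opening, from 0 (shut) to 1 (fully open). In form: [{"x": .., "y": .., "z": .., "wx": .., "wy": .., "wz": .., "hand": ..}, ...]. A call has 1 to 8 rows; each row is the pose to reach, as a shift and turn from the pose commanded when the call began, along the tool's axes at that moment; what a row does not reach only later rows make up. A row lasts 1/8 s, in which the tool goes at most 62.5 mm and 10.7 degrees, less where a joint would pass 70% of its speed; a pose out of reach is approached as far as the arm can. A call with a gripper value outside its range is refused whole. The fingers move at their own pace and stop on an object; "grip_force" is the grip in N (left out, the last holds). Time passes only in rows, so rows that repeat a pose let the fingers close. It gives the time, the measured TCP pose, the force and the opening at its end, in the units of the state.
- monitor.observe(): the state, without advancing time (a new reading comes with each control period).
- viewer.read_camera(name): name is "side" or "top" or "wrist"; returns the picture (384x512x3 uint8, red, green, blue); there is no depth.
- viewer.camera_params(name): a dict with "camera_matrix" (3x3 intrinsics, pixels), "k1" (the pictures are not rectified: a ray, as slopes to the right and down, at radius r is drawn at 1 + k1 r^2 times it, then the intrinsics apply), "R" (3x3) and "t" (3): a world point X has camera coordinates R X + t. Camera axes: x right, y down, z forward; pixel columns grow to the right and rows downward; lengths in m; the calibration is good to about 2 mm. A picture is of the moment at which its call begins: read the wrist's pose just before it. camera_params takes no time and is no camera call; for the wrist camera it gives the pose at the moment of the call.
- robot.hand_in(): hands the job in, once; it reports no verdict.
The state is a dict: "time": time; "qpos": joint angles; "qvel": joint speeds; "joint_efforts": joint torques, N m; "tool_pos": TCP position; "tool_rot": TCP orientation; "contact_force": force on the tool from outside, world axes, zero at the start; "torque": the same for the moment, N m; "opening": finger opening in m.
Only numpy, scipy, OpenCV 4.12 (cv2) and the standard library are available. Lean on these libraries where they do the work, as an engineer would, in place of code of your own. Each camera call takes 0.05 s, during which the arm holds its last target. There are 200 camera calls.

TASK

Each of the four rivet bins has its own hinged metal tag standing in front of it: leaning back towards the bin, disc face up, it says the bin is full; leaning forward towards the robot, bar face up, it says reorder. One or more tags are wrong: gently push those over with a fingertip, so that only the tags of the two full bins lean back and the tags of the two empty or nearly empty bins lean forward. Do not grip or force the tags, and leave the bins, the tools and everything else on the bench where they are.

Things in the scene. Friction and masses are not known exactly. Their poses are not given: they have to be found in the camera images.
- board: the low dark wooden board, 85 mm deep, 500 mm long, 10 mm high, fixed to the bench; origin in the middle of its underside; x points across it from the robot towards the row of bins, y along it. The four tags stand on it in a row along y, 120 mm apart.
- hinge_a (a point): middle of the hinge line of tag a, 24 mm above the bench. Which place in the row tag a has varies. x points towards its bin, y along the hinge. Its bin's centre is about 160 mm behind it along x, at most 15 mm off sideways. Stand and stop strips lie within 40 mm of this point along y, 25 mm along x, and under 32 mm above the bench
- tag_a (a joint): lean of tag a, rad: 0 upright, about +0.6 (stop) leaning to its bin (disc up: FULL), about -0.6 (stop) leaning to the robot (bar up: REORDER). Aluminium plate 60 mm wide, 4 mm thick, about 45 g, reaching 61 mm from the hinge. Swings freely; past upright it falls to the other stop. Top edge: upright 85 mm above the bench; leaning 74 mm above it and 35 mm out from the hinge line
- hinge_b (a point): middle of the hinge line of tag b, 24 mm above the bench. Which place in the row tag b has varies. x points towards its bin, y along the hinge. Its bin's centre is about 160 mm behind it along x, at most 15 mm off sideways. Stand and stop strips lie within 40 mm of this point along y, 25 mm along x, and under 32 mm above the bench
- tag_b (a joint): lean of tag b, rad: 0 upright, about +0.6 (stop) leaning to its bin (disc up: FULL), about -0.6 (stop) leaning to the robot (bar up: REORDER). Aluminium plate 60 mm wide, 4 mm thick, about 45 g, reaching 61 mm from the hinge. Swings freely; past upright it falls to the other stop. Top edge: upright 85 mm above the bench; leaning 74 mm above it and 35 mm out from the hinge line
- hinge_c (a point): middle of the hinge line of tag c, 24 mm above the bench. Which place in the row tag c has varies. x points towards its bin, y along the hinge. Its bin's centre is about 160 mm behind it along x, at most 15 mm off sideways. Stand and stop strips lie within 40 mm of this point along y, 25 mm along x, and under 32 mm above the bench
- tag_c (a joint): lean of tag c, rad: 0 upright, about +0.6 (stop) leaning to its bin (disc up: FULL), about -0.6 (stop) leaning to the robot (bar up: REORDER). Aluminium plate 60 mm wide, 4 mm thick, about 45 g, reaching 61 mm from the hinge. Swings freely; past upright it falls to the other stop. Top edge: upright 85 mm above the bench; leaning 74 mm above it and 35 mm out from the hinge line
- hinge_d (a point): middle of the hinge line of tag d, 24 mm above the bench. Which place in the row tag d has varies. x points towards its bin, y along the hinge. Its bin's centre is about 160 mm behind it along x, at most 15 mm off sideways. Stand and stop strips lie within 40 mm of this point along y, 25 mm along x, and under 32 mm above the bench
- tag_d (a joint): lean of tag d, rad: 0 upright, about +0.6 (stop) leaning to its bin (disc up: FULL), about -0.6 (stop) leaning to the robot (bar up: REORDER). Aluminium plate 60 mm wide, 4 mm thick, about 45 g, reaching 61 mm from the hinge. Swings freely; past upright it falls to the other stop. Top edge: upright 85 mm above the bench; leaning 74 mm above it and 35 mm out from the hinge line
- bin_1: loose open grey steel bin, 100 mm deep (x), 84 mm wide (y), 45 mm high (rivet heads of a full one reach about 53 mm); full: heaped with copper rivets to just above the rim. Origin in the middle of its underside. It stands behind one of the tags; which one varies
- bin_2: loose open grey steel bin, 100 mm deep (x), 84 mm wide (y), 45 mm high (rivet heads of a full one reach about 53 mm); full: heaped with copper rivets to just above the rim. Origin in the middle of its underside. It stands behind one of the tags; which one varies
- bin_3: loose open grey steel bin, 100 mm deep (x), 84 mm wide (y), 45 mm high (rivet heads of a full one reach about 53 mm); nearly empty: three rivets on its bare floor. Origin in the middle of its underside. It stands behind one of the tags; which one varies
- bin_4: loose open grey steel bin, 100 mm deep (x), 84 mm wide (y), 45 mm high (rivet heads of a full one reach about 53 mm); empty. Origin in the middle of its underside. It stands behind one of the tags; which one varies
- hammer: hammer lying along its x axis, about 240 mm long, in front of the board, under 50 mm high; a bystander, to be left alone
- snap: stubby steel rivet punch standing between the middle tags and the bins, 22 mm across, 38 mm high, origin under its base; a bystander, to be left alone
- dolly: stubby steel riveting dolly standing between the tags and the bins, 26 mm across, 28 mm high, origin under its base; a bystander, to be left alone
- tin: closed amber-brown flux tin with a pale lid, 60 mm across, 70 mm high, near the right end of the board, origin under its base; a bystander, to be left alone
- pan: dark iron pan, 210 mm across, 70 mm high, origin under its base; a bystander, to be left alone
- sleeve: copper tube standing on end, 90 mm across, 100 mm high, origin under its base; a bystander, to be left alone
- firebrick: grey block 110 x 110 x 50 mm, origin under its base; a bystander, to be left alone
Not all that is in view belongs to the job. What is shaped like the bin_1 but red is not meant.

How it is judged:
At the end, for the whole second after the job is handed in: The tag in front of each of the two full bins leans back towards its bin by more than 0.45 rad, the tags in front of the two others lean towards the robot by more than 0.45 rad, all at rest (below 0.3 rad/s). A tag belongs to the bin within 60 mm of it along the row ((y of bin_1 in the frame of hinge_a above 0.06 m or y of bin_1 in the frame of hinge_a below -0.06 m or value of joint tag_a above 0.45 rad) and (y of bin_2 in the frame of hinge_a above 0.06 m or y of bin_2 in the frame of hinge_a below -0.06 m or value of joint tag_a above 0.45 rad) and (y of bin_3 in the frame of hinge_a above 0.06 m or y of bin_3 in the frame of hinge_a below -0.06 m or value of joint tag_a below -0.45 rad) and (y of bin_4 in the frame of hinge_a above 0.06 m or y of bin_4 in the frame of hinge_a below -0.06 m or value of joint tag_a below -0.45 rad) and (y of bin_1 in the frame of hinge_b above 0.06 m or y of bin_1 in the frame of hinge_b below -0.06 m or value of joint tag_b above 0.45 rad) and (y of bin_2 in the frame of hinge_b above 0.06 m or y of bin_2 in the frame of hinge_b below -0.06 m or value of joint tag_b above 0.45 rad) and (y of bin_3 in the frame of hinge_b above 0.06 m or y of bin_3 in the frame of hinge_b below -0.06 m or value of joint tag_b below -0.45 rad) and (y of bin_4 in the frame of hinge_b above 0.06 m or y of bin_4 in the frame of hinge_b below -0.06 m or value of joint tag_b below -0.45 rad) and (y of bin_1 in the frame of hinge_c above 0.06 m or y of bin_1 in the frame of hinge_c below -0.06 m or value of joint tag_c above 0.45 rad) and (y of bin_2 in the frame of hinge_c above 0.06 m or y of bin_2 in the frame of hinge_c below -0.06 m or value of joint tag_c above 0.45 rad) and (y of bin_3 in the frame of hinge_c above 0.06 m or y of bin_3 in the frame of hinge_c below -0.06 m or value of joint tag_c below -0.45 rad) and (y of bin_4 in the frame of hinge_c above 0.06 m or y of bin_4 in the frame of hinge_c below -0.06 m or value of joint tag_c below -0.45 rad) and (y of bin_1 in the frame of hinge_d above 0.06 m or y of bin_1 in the frame of hinge_d below -0.06 m or value of joint tag_d above 0.45 rad) and (y of bin_2 in the frame of hinge_d above 0.06 m or y of bin_2 in the frame of hinge_d below -0.06 m or value of joint tag_d above 0.45 rad) and (y of bin_3 in the frame of hinge_d above 0.06 m or y of bin_3 in the frame of hinge_d below -0.06 m or value of joint tag_d below -0.45 rad) and (y of bin_4 in the frame of hinge_d above 0.06 m or y of bin_4 in the frame of hinge_d below -0.06 m or value of joint tag_d below -0.45 rad) and velocity of joint tag_a between -0.3 and 0.3 rad/s and velocity of joint tag_b between -0.3 and 0.3 rad/s and velocity of joint tag_c between -0.3 and 0.3 rad/s and velocity of joint tag_d between -0.3 and 0.3 rad/s); the robot touches nothing.
It fails at once if a bin is lifted or shifted by more than 30 mm (distance of any of bin_1, bin_2, bin_3, bin_4 from where it was at the start of the episode above 0.03 m).
It fails at once if another thing on the bench is moved by more than 30 mm (distance of any of hammer, snap, dolly, tin, pan, sleeve, firebrick from where it was at the start of the episode above 0.03 m).
It fails at once if a tag is gripped or forced: more than 20 N between the fingers and a tag (contact force between any of tag_a, tag_b, tag_c, tag_d and the fingers above 20 N).
It also fails if it takes over 64 s, if anything falls off the work surface, if the arm or the gripper's body presses on something with over 40 N, if the wrist force passes 120 N, or if a joint passes its speed limit or range.

## Working session

There is one attempt and no reset: what is moved stays moved. The work goes in short steps, Python scripts to look and compute and a tool call to move; the robot and the scene stay as the last step left them, time stands still between calls to the robot, and variables do not carry over. Pictures are saved under pics/ and viewed, about 8 in all and at most 12, crops included, and the job is handed in when it is done.

Besides the shell and the picture viewer there is one more tool, called after ">>>" as name(argument=value, ...) on one line, values as JSON. move_arm: Moves the arm, as the interface text tells. Its arguments: {"type":"object","properties":{"deltas":{"type":"array","items":{"type":"object","properties":{"x":{"type":"number"},"y":{"type":"number"},"z":{"type":"number"},"wx":{"type":"number"},"wy":{"type":"number"},"wz":{"type":"number"},"hand":{"type":"number"}}}},"grip_force":{"type":"number"}},"required":["deltas"]}

```bash
mkdir -p pics; cat > h.py <<'E'
import numpy as np, cv2
from cell import monitor, viewer, robot
def pix2w(cam,uv,z):
    p=viewer.camera_params(cam) if isinstance(cam,str) else cam
    K=np.array(p["camera_matrix"]);R=np.array(p["R"]);t=np.array(p["t"])
    d=np.array([(uv[0]-K[0,2])/K[0,0],(uv[1]-K[1,2])/K[1,1]])
    s=d.copy()
    for _ in range(30): s=d/(1+p["k1"]*(s@s))
    r=R.T@np.array([*s,1]);c=-R.T@t
    return c+r*(z-c[2])/r[2]
def w2pix(cam,X):
    p=viewer.camera_params(cam);K=np.array(p["camera_matrix"])
    c=np.array(p["R"])@np.array(X)+np.array(p["t"]);s=c[:2]/c[2];s=s*(1+p["k1"]*(s@s))
    return K[:2,:2]@s+K[:2,2]
def snap(cam,name):
    im=viewer.read_camera(cam)[:,:,::-1];cv2.imwrite(f"pics/{name}.png",im);return im
E
python3 - <<'E'
from h import *
a=snap("top","top0");b=snap("side","side0")
cv2.imwrite("pics/top0b.png",cv2.resize(a,(800,600),interpolation=cv2.INTER_CUBIC))
s=monitor.observe();print(s)
for c in("top","side"):
    p=viewer.camera_params(c);print(c,-np.array(p["R"]).T@p["t"])
E
```

```text
{'time': 0.1, 'qpos': array([-1.38897873e+00,  3.42632201e-01,  1.52489877e+00,  1.55390209e-05,
        1.27541151e+00, -1.45980665e-01]), 'qvel': array([-8.30010849e-04, -2.27146281e-03, -2.60731282e-03,  5.69028533e-04,
       -7.22246973e-05, -4.02422261e-05]), 'joint_efforts': array([ 2.26082935e-03, -4.32002592e+01, -2.44693530e+01,  7.19111832e-02,
        5.25515783e-02, -4.97936514e-05]), 'tool_pos': array([ 0.16899081, -0.49663349,  0.19123325]), 'tool_rot': array([-3.14025935e+00, -2.11051100e-04,  3.27793588e-01]), 'contact_force': array([ 0.29303095, -0.62695501,  1.20740958]), 'torque': array([-0.05127113,  0.02846268,  0.04628246]), 'opening': 0.09194093066800535}
top [ 0.2590022  -0.02377353  1.55527328]
side [0.30064476 1.13924687 0.83254061]
```

View pics/top0b.png

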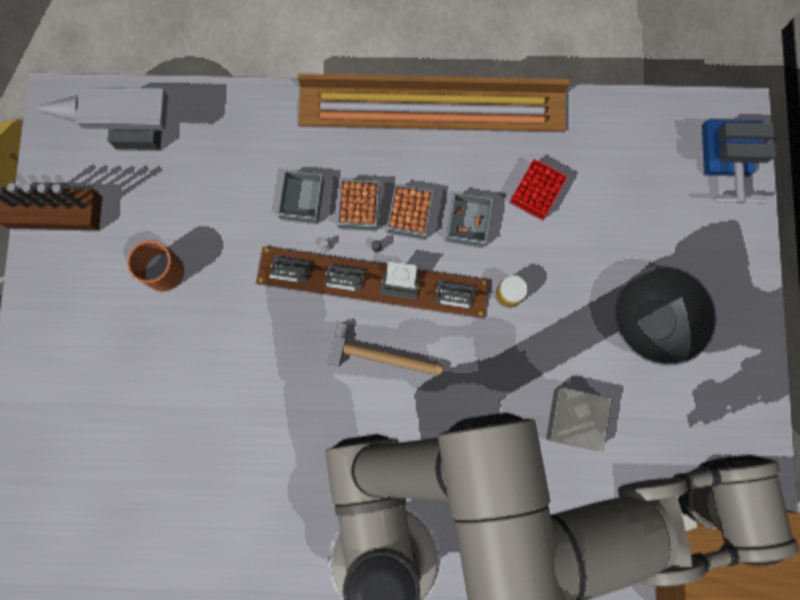

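View pics/side0.png

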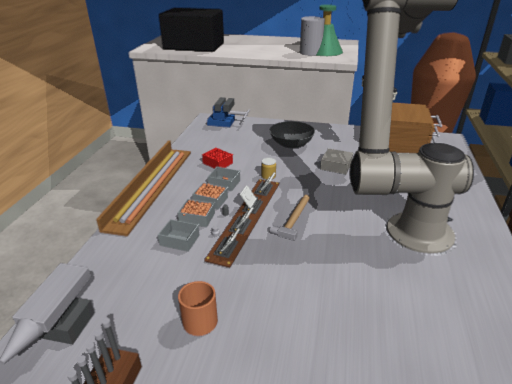

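```bash
python3 - <<'E'
from h import *
a=cv2.imread("pics/top0.png");b=cv2.imread("pics/side0.png")
A=cv2.resize(a[105:210,160:350],(800,442),interpolation=cv2.INTER_CUBIC)
cv2.imwrite("pics/c1.png",A)
B=cv2.resize(b[155:265,150:290],(764,600),interpolation=cv2.INTER_CUBIC)
cv2.imwrite("pics/c2.png",B)
E
```

```text
(no output)
```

View pics/c1.png

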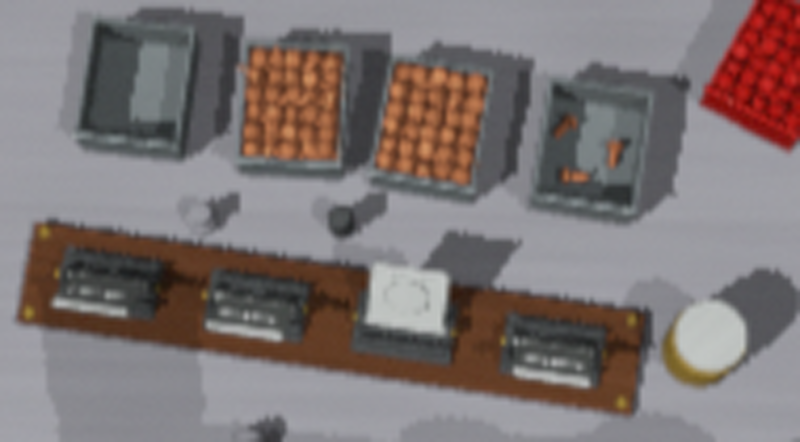

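View pics/c2.png

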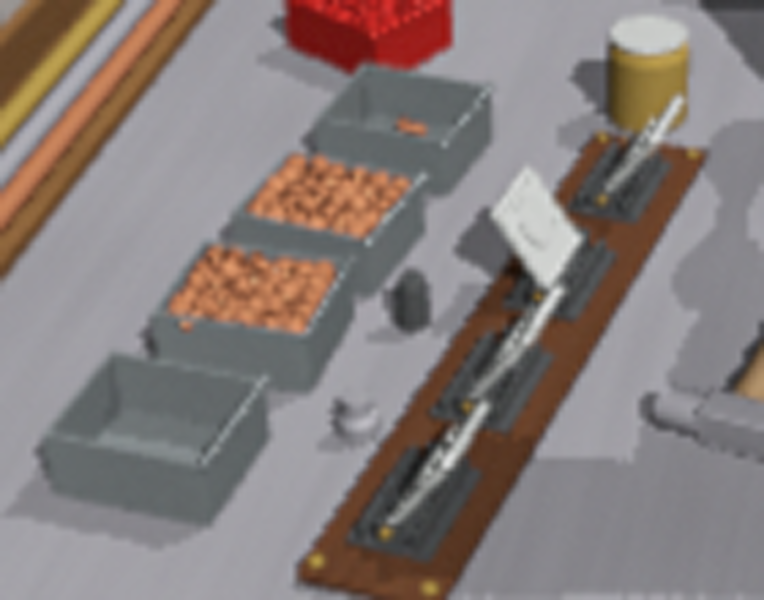

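```bash
cat > geo.py <<'E'
from h import *
s=800/190
C=lambda x,y:(160+x/s-.5+.5/s,105+y/s-.5+.5/s)
P=[pix2w("top",C(*q),.01)[:2] for q in[(38,220),(650,312),(633,412),(18,325)]]
c=np.mean(P,0);ey=(P[0]-P[1]+P[3]-P[2]);ey/=np.linalg.norm(ey);ex=np.array([ey[1],-ey[0]])
H=[c+ey*k for k in(.18,.06,-.06,-.18)]
yaw=np.arctan2(ex[1],ex[0])
E
python3 - <<'E'
from geo import *
print(np.linalg.norm(P[0]-P[1]),np.linalg.norm(P[0]-P[3]),c,ex,ey,np.degrees(yaw))
# refine: forward top edge of tags (white strip lower edge) at z=.074
for n,(l,r) in {1:((53,308),(153,317)),2:((206,332),(302,341)),4:((506,377),(597,386))}.items():
    a,b=pix2w("top",C(*l),.072)[:2],pix2w("top",C(*r),.072)[:2];m=(a+b)/2
    print(n,np.linalg.norm(a-b),m,"in board:",(m-c)@ex,(m-c)@ey)
print(H)
for n,q,z in[("dolly",(198,225),0.0),("snap",(340,230),0.0),("tin",(705,335),.07),("ham",(268,432),.03)]:
    p=pix2w("top",C(*q),z)[:2];print(n,p,(p-c)@ex,(p-c)@ey)
E
```

```text
0.5000499587030985 0.08782994508257407 [0.5783583  0.03906024] [ 0.99229092 -0.12393035] [0.12393035 0.99229092] -7.118989110152733
1 0.0777117950819984 [0.56476873 0.21439309] in board: -0.03521387635039934 0.17229702836728664
2 0.07433660155834429 [0.54864945 0.09719814] in board: -0.03668487382622396 0.05400788050463818
4 0.06996737572507657 [ 0.51889597 -0.13202784] in board: -0.0378009284820585 -0.177138336804346
[array([0.60066577, 0.21767261]), array([0.58579413, 0.0985977 ]), array([ 0.57092248, -0.02047721]), array([ 0.55605084, -0.13955212])]
dolly [0.65420151 0.15208428] 0.06125141431313033 0.1215520005078965
snap [0.65270701 0.03622274] 0.074127201305972 0.006398438800373482
tin [ 0.55838438 -0.24997321] 0.016000076523856054 -0.28928064425874706
ham [0.48078218 0.08683009] -0.10274403802566213 0.035308945772209284
```

```bash
cat >> geo.py <<'E'
from scipy.spatial.transform import Rotation as Ro
def go(bx,by,z):
    s=monitor.observe();R=Ro.from_euler("xyz",s["tool_rot"])
    T=np.array([*(c+ex*bx+ey*by),z]);Rt=Ro.from_euler("xyz",[np.pi,0,yaw])
    print("t",s["time"],"shift",R.inv().apply(T-s["tool_pos"]).round(4),"rot",np.degrees((R.inv()*Rt).as_rotvec()).round(2))
E
python3 -c "
from geo import *
go(-.09,.06,.16)"
```

```text
t 0.1 shift [ 0.5053 -0.4686  0.032 ] rot [-8.00e-02  1.00e-02  2.59e+01]
```

>>> move_arm(deltas=[{"x":0.03,"y":-0.03,"wz":2,"hand":0},{"x":0.065,"y":-0.06,"wz":4,"hand":0},{"x":0.1,"y":-0.09,"wz":6,"hand":0},{"x":0.135,"y":-0.125,"wz":8,"hand":0},{"x":0.17,"y":-0.155,"wz":10,"hand":0},{"x":0.2,"y":-0.19,"wz":11,"hand":0},{"x":0.235,"y":-0.22,"wz":12,"hand":0},{"x":0.265,"y":-0.25,"wz":13,"hand":0}])

```text
schema error: expected keys x, y, z, wx, wy, wz, hand
```

```bash
python3 -c "
from geo import *
print(monitor.observe()['opening'],monitor.observe()['qpos'].round(2));go(-.09,.06,.16)"
```

```text
0.09194093066800535 [-1.39  0.34  1.52  0.    1.28 -0.15]
t 0.1 shift [ 0.5053 -0.4686  0.032 ] rot [-8.00e-02  1.00e-02  2.59e+01]
```

All keys are required.

>>> move_arm(deltas=[{"x":0.03,"y":-0.03,"z":0,"wx":0,"wy":0,"wz":2,"hand":0},{"x":0.065,"y":-0.06,"z":0,"wx":0,"wy":0,"wz":4,"hand":0},{"x":0.1,"y":-0.09,"z":0,"wx":0,"wy":0,"wz":6,"hand":0},{"x":0.135,"y":-0.125,"z":0,"wx":0,"wy":0,"wz":8,"hand":0},{"x":0.17,"y":-0.155,"z":0,"wx":0,"wy":0,"wz":10,"hand":0},{"x":0.2,"y":-0.19,"z":0,"wx":0,"wy":0,"wz":11,"hand":0},{"x":0.235,"y":-0.22,"z":0,"wx":0,"wy":0,"wz":12,"hand":0},{"x":0.265,"y":-0.25,"z":0,"wx":0,"wy":0,"wz":13,"hand":0}])

```text
time: 1.1
tool_pos: [0.3399, -0.1736, 0.1917]
tool_rot: [-3.142, -0.0, 0.1]
contact_force: [0.0, -1.1, 0.5]
opening: 0.0159
```

```bash
python3 -c "
from geo import *
print(monitor.observe()['opening'],monitor.observe()['qpos'].round(2));go(-.09,.06,.16)"
```

```text
0.01592728016150806 [-0.67  0.08  1.87  0.    1.19  0.8 ]
t 1.1 shift [ 0.1842 -0.2662  0.0317] rot [-0.   -0.   12.87]
```

>>> move_arm(deltas=[{"x":0.03,"y":-0.04,"z":0,"wx":0,"wy":0,"wz":2,"hand":0},{"x":0.055,"y":-0.08,"z":0,"wx":0,"wy":0,"wz":4,"hand":0},{"x":0.08,"y":-0.12,"z":0,"wx":0,"wy":0,"wz":6,"hand":0},{"x":0.11,"y":-0.16,"z":0.01,"wx":0,"wy":0,"wz":8,"hand":0},{"x":0.14,"y":-0.2,"z":0.015,"wx":0,"wy":0,"wz":10,"hand":0},{"x":0.165,"y":-0.24,"z":0.02,"wx":0,"wy":0,"wz":12,"hand":0},{"x":0.18,"y":-0.262,"z":0.03,"wx":0,"wy":0,"wz":12.9,"hand":0},{"x":0.18,"y":-0.262,"z":0.03,"wx":0,"wy":0,"wz":12.9,"hand":0}])

```text
time: 2.1
tool_pos: [0.4917, 0.105, 0.1605]
tool_rot: [3.141, 0.002, -0.121]
contact_force: [-0.3, 0.5, -0.1]
opening: 0.0004
```

```bash
python3 - <<'E'
from geo import *
print(monitor.observe()['opening'],monitor.observe()['tool_pos'])
go(-.09,.06,.16)
im=snap("wrist","w1").copy()
for k in range(4):
    for z,bx in((.024,0),(.074,-.035)):
        q=w2pix("wrist",[*(H[k]+ex*bx),z]);print(k,q.round())
        if 0<q[0]<512 and 0<q[1]<384: cv2.circle(im,tuple(int(v) for v in q),3,(0,0,255) if z<.05 else (0,255,0),-1)
cv2.imwrite("pics/w1b.png",im)
E
```

```text
0.00040318666850086137 [0.49170333 0.10499149 0.16053495]
t 2.1 shift [ 0.0042 -0.0053  0.0005] rot [0.03 0.14 0.16]
0 [133.  81.]
0 [115. 120.]
1 [252.  80.]
1 [251. 120.]
2 [373.  82.]
2 [388. 121.]
3 [486.  85.]
3 [516. 124.]
```

View pics/w1b.png

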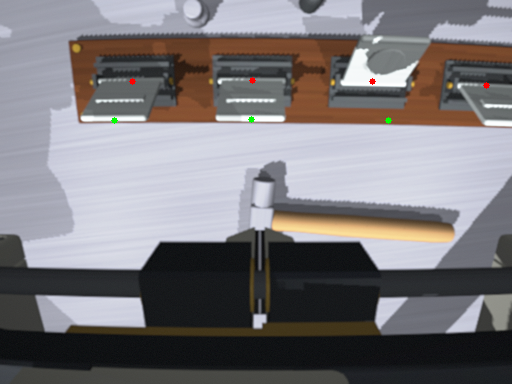

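>>> move_arm(deltas=[{"x":0.015,"y":-0.002,"z":0.02,"wx":0,"wy":0,"wz":0,"hand":0},{"x":0.034,"y":-0.005,"z":0.04,"wx":0,"wy":0,"wz":0,"hand":0},{"x":0.034,"y":-0.005,"z":0.065,"wx":0,"wy":0,"wz":0,"hand":0},{"x":0.034,"y":-0.005,"z":0.085,"wx":0,"wy":0,"wz":0,"hand":0},{"x":0.034,"y":-0.005,"z":0.098,"wx":0,"wy":0,"wz":0,"hand":0},{"x":0.034,"y":-0.005,"z":0.098,"wx":0,"wy":0,"wz":0,"hand":0}])

```text
time: 2.9
tool_pos: [0.5259, 0.1037, 0.0635]
tool_rot: [3.141, 0.001, -0.125]
contact_force: [-0.0, -1.0, 0.7]
opening: 0.0001
```

```bash
python3 -c "
from geo import *
go(-.004,.06,.062)"
```

```text
t 2.9 shift [ 0.056  -0.0024  0.0014] rot [ 0.03  0.08 -0.04]
```

>>> move_arm(deltas=[{"x":0.008,"y":0,"z":0,"wx":0,"wy":0,"wz":0,"hand":0},{"x":0.014,"y":0,"z":0,"wx":0,"wy":0,"wz":0,"hand":0},{"x":0.021,"y":0,"z":0,"wx":0,"wy":0,"wz":0,"hand":0},{"x":0.028,"y":0,"z":0,"wx":0,"wy":0,"wz":0,"hand":0},{"x":0.035,"y":0,"z":0,"wx":0,"wy":0,"wz":0,"hand":0},{"x":0.042,"y":0,"z":0,"wx":0,"wy":0,"wz":0,"hand":0},{"x":0.049,"y":0,"z":0,"wx":0,"wy":0,"wz":0,"hand":0},{"x":0.056,"y":0,"z":0,"wx":0,"wy":0,"wz":0,"hand":0}])

```text
time: 3.9
tool_pos: [0.5825, 0.0975, 0.0638]
tool_rot: [3.142, 0.0, -0.124]
contact_force: [-0.7, -0.1, -0.3]
opening: 0.0003
```

```bash
python3 - <<'E'
from geo import *
print(monitor.observe()['contact_force']);go(-.004,.06,.062)
im=snap("side","s2");cv2.imwrite("pics/s2b.png",cv2.resize(im[155:265,150:290],(764,600),interpolation=cv2.INTER_CUBIC))
E
```

```text
[-0.67969397 -0.05162328 -0.32717018]
t 3.9 shift [-0.0009 -0.0015  0.0018] rot [0. 0. 0.]
```

View pics/s2b.png

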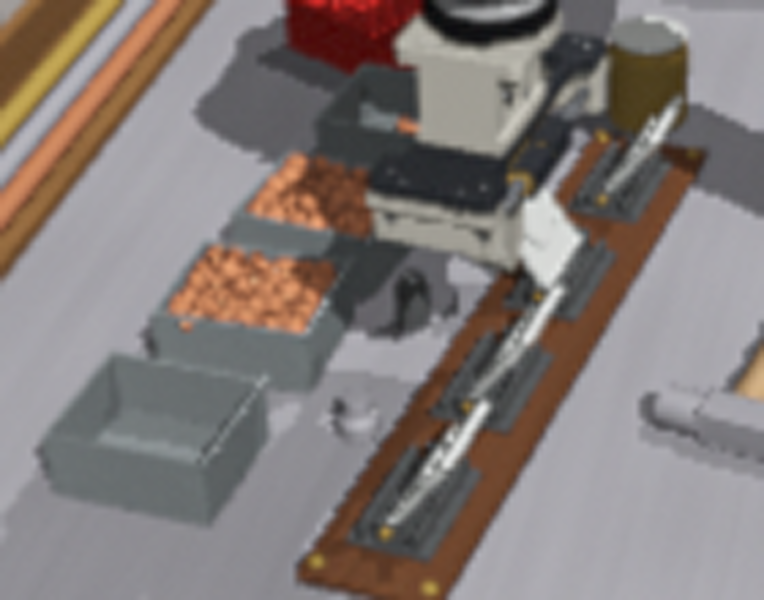

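```bash
python3 - <<'E'
from geo import *
s=monitor.observe();print(s["time"],s["tool_pos"])
for n,X in(("tcp",s["tool_pos"]),("body",s["tool_pos"]+[0,0,.07]),("h2",[*H[1],.024]),("h3",[*H[2],.024])):
    q=w2pix("side",X);print(n,q.round(1),((q-[150,155])*5.457).round())
a=snap("side","s3");b=snap("top","t3")
o=np.zeros((600,800,3),np.uint8)
o[:,:400]=cv2.resize(a[80:290,130:270],(400,600),interpolation=cv2.INTER_CUBIC)
o[:300,400:]=cv2.resize(b[90:225,150:330],(400,300),interpolation=cv2.INTER_CUBIC)
cv2.imwrite("pics/s3b.png",o)
E
```

```text
3.95 [0.58341583 0.0972976  0.06381485]
tcp [240.6 211.6] [495. 309.]
body [240.  193.6] [491. 211.]
h2 [240.2 221.5] [492. 363.]
h3 [252.4 202.3] [559. 258.]
```

View pics/s3b.png

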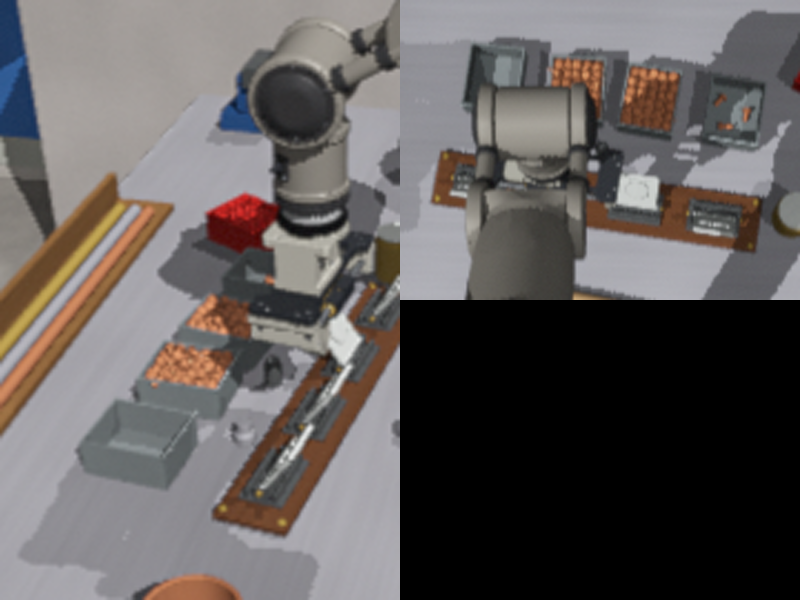

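```bash
python3 - <<'E'
from geo import *
s=monitor.observe();T=s["tool_pos"];R=Ro.from_euler("xyz",s["tool_rot"])
a=cv2.imread("pics/s3.png");o0=(170,110);f=6
A=cv2.resize(a[110:210+0,170:300],None,fx=f,fy=f,interpolation=cv2.INTER_CUBIC)
def P(X): return tuple(int(v) for v in (w2pix("side",X)-o0)*f)
def box(x,y,z0,z1,col):
    k=[R.apply([i,j,z])+T for z in(z0,z1) for i,j in((-x,-y),(x,-y),(x,y),(-x,y))]
    for i in range(4):
        for u,v in((i,(i+1)%4),(4+i,4+(i+1)%4),(i,i+4)): cv2.line(A,P(k[u]),P(k[v]),col,1)
box(.0095,.019,-.066,0,(0,0,255));box(.0375,.095,-.15,-.066,(255,0,0))
for k in range(4):
    for sg in(-.6,.6):
        d=ex*np.sin(sg)*.061
        q=[[*(H[k]+ey*e+m*d),.024+m*.0503] for e,m in((-.03,0),(.03,0),(.03,1),(-.03,1))]
        for i in range(4): cv2.line(A,P(q[i]),P(q[(i+1)%4]),(0,255,0) if sg>0 else (0,255,255),1)
cv2.imwrite("pics/ov.png",A);print(A.shape)
E
```

```text
(600, 780, 3)
```

View pics/ov.png

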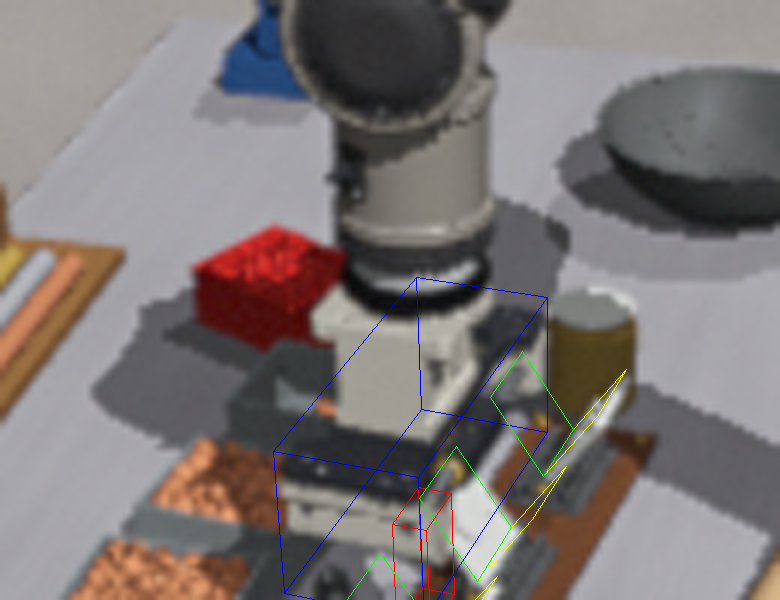

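```bash
python3 - <<'E'
from geo import *
a=cv2.imread("pics/s3.png");w=snap("wrist","w3")
o=np.zeros((600,800,3),np.uint8)
o[:,:400]=cv2.resize(a[175:250,215:265],(400,600),interpolation=cv2.INTER_NEAREST)
o[:300,400:]=cv2.resize(w,(400,300))
cv2.imwrite("pics/o4.png",o)
E
```

```text
(no output)
```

View pics/o4.png

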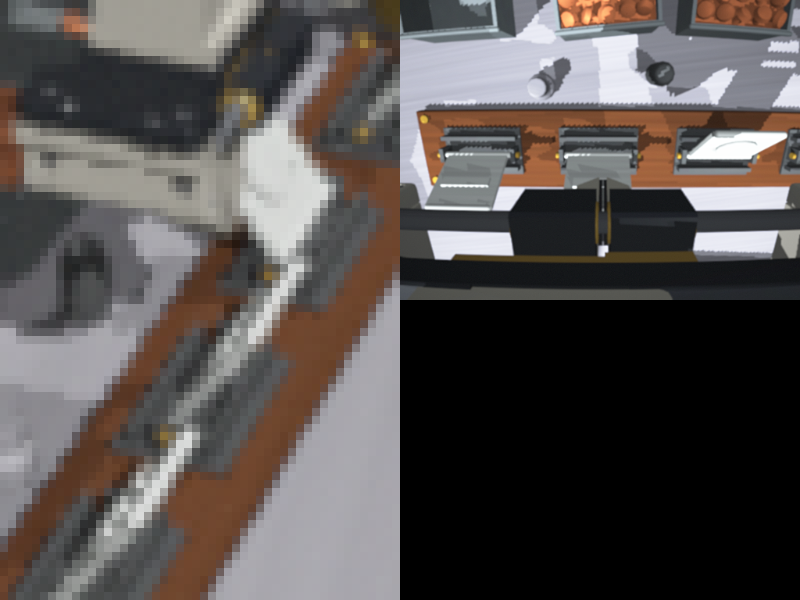

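```bash
python3 - <<'E'
from geo import *
s=monitor.observe();T=s["tool_pos"];p=viewer.camera_params("wrist")
print(s["time"],T,s["contact_force"],"cam",-np.array(p["R"]).T@p["t"],np.array(p["R"])[2])
for n,X in(("tcp",T),("tcp-19",T+[0,0,.019]),("tcp-66",T+[0,0,.066]),("h2",[*H[1],.024]),("h1",[*H[0],.024]),("tag2top fwd",[*(H[1]-.035*ex),.074]),("back",[*(H[1]+.035*ex),.074])):
    print(n,w2pix("wrist",X).round(),((w2pix("wrist",X))/1.28+[400,0]).round())
E
```

```text
4.1 [0.5819529  0.09752065 0.06365805] [-0.42997608  0.13993416  0.10275433] cam [0.65917161 0.08692049 0.25628159] [-0.28629846  0.03635573 -0.9574505 ]
tcp [258. 222.] [602. 173.]
tcp-19 [258. 234.] [602. 182.]
tcp-66 [257. 276.] [601. 216.]
h2 [256. 198.] [600. 154.]
h1 [103. 197.] [481. 154.]
tag2top fwd [256. 272.] [600. 213.]
back [255. 167.] [599. 130.]
```

>>> move_arm(deltas=[{"x":0,"y":0,"z":-0.02,"wx":0,"wy":0,"wz":0,"hand":0},{"x":0,"y":0,"z":-0.045,"wx":0,"wy":0,"wz":0,"hand":0},{"x":-0.028,"y":0,"z":-0.045,"wx":0,"wy":0,"wz":0,"hand":0},{"x":-0.058,"y":0,"z":-0.045,"wx":0,"wy":0,"wz":0,"hand":0},{"x":-0.058,"y":0,"z":-0.02,"wx":0,"wy":0,"wz":0,"hand":0},{"x":-0.058,"y":0,"z":0.003,"wx":0,"wy":0,"wz":0,"hand":0},{"x":-0.058,"y":0,"z":0.018,"wx":0,"wy":0,"wz":0,"hand":0},{"x":-0.058,"y":0,"z":0.018,"wx":0,"wy":0,"wz":0,"hand":0}])

```text
time: 5.1
tool_pos: [0.5237, 0.1047, 0.0449]
tool_rot: [3.141, 0.002, -0.124]
contact_force: [-0.2, 0.4, 0.2]
opening: 0.0004
```

```bash
python3 - <<'E'
from geo import *
s=monitor.observe();T=s["tool_pos"];print(s["contact_force"]);go(-.004,.06,.045)
w=snap("wrist","w5");a=snap("side","s5")
for z in(0,.019,.04):print(w2pix("wrist",T+[0,0,z]).round(),w2pix("side",T+[0,0,z]).round(1))
o=np.zeros((600,800,3),np.uint8)
o[:,:400]=cv2.resize(a[165:240,215:265],(400,600),interpolation=cv2.INTER_NEAREST)
o[:,400:]=cv2.resize(w[120:360,180:340],(400,600),interpolation=cv2.INTER_NEAREST)
cv2.imwrite("pics/o5.png",o)
E
```

```text
[-0.20604048  0.41684836  0.2093107 ]
t 5.1 shift [ 0.0583 -0.0016 -0.0002] rot [0.03 0.13 0.  ]
[258. 222.] [258.1 219.8]
[258. 234.] [258.1 215.1]
[258. 250.] [258.  209.8]
```

View pics/o5.png

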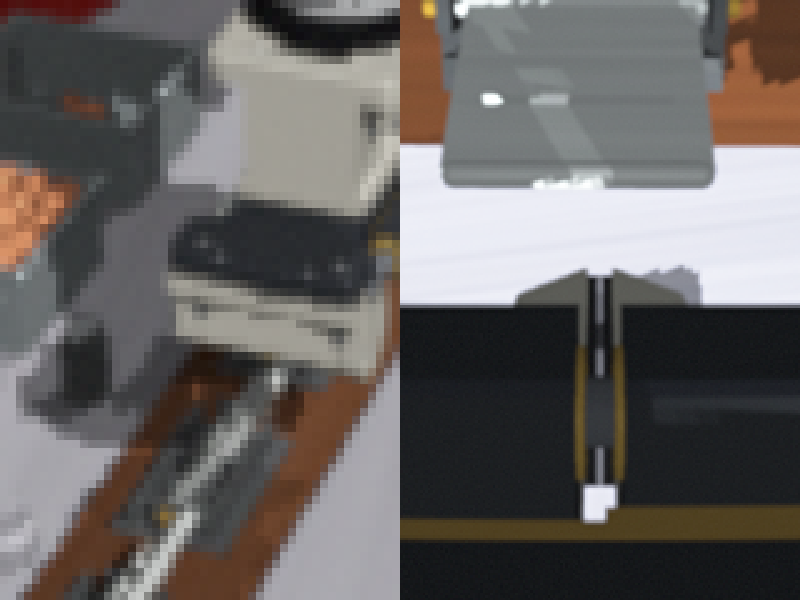

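>>> move_arm(deltas=[{"x":0.008,"y":0,"z":0,"wx":0,"wy":0,"wz":0,"hand":0},{"x":0.016,"y":0,"z":0,"wx":0,"wy":0,"wz":0,"hand":0},{"x":0.024,"y":0,"z":0,"wx":0,"wy":0,"wz":0,"hand":0},{"x":0.032,"y":0,"z":0,"wx":0,"wy":0,"wz":0,"hand":0},{"x":0.04,"y":0,"z":0,"wx":0,"wy":0,"wz":0,"hand":0},{"x":0.048,"y":0,"z":0,"wx":0,"wy":0,"wz":0,"hand":0},{"x":0.056,"y":0,"z":0,"wx":0,"wy":0,"wz":0,"hand":0},{"x":0.064,"y":0,"z":0,"wx":0,"wy":0,"wz":0,"hand":0}])

```text
time: 6.2
tool_pos: [0.5885, 0.0967, 0.0458]
tool_rot: [3.141, 0.0, -0.124]
contact_force: [0.3, -0.2, -0.5]
opening: 0.0006
```

```bash
python3 - <<'E'
from geo import *
s=monitor.observe();T=s["tool_pos"];print(s["contact_force"],T)
w=snap("wrist","w6");a=snap("side","s6")
print("back top",w2pix("wrist",[*(H[1]+.035*ex),.074]),"tcp",w2pix("wrist",T))
o=np.zeros((600,800,3),np.uint8)
o[:,:400]=cv2.resize(a[165:240,215:265],(400,600),interpolation=cv2.INTER_NEAREST)
o[:300,400:]=cv2.resize(w,(400,300))
cv2.imwrite("pics/o6.png",o)
E
```

```text
[ 0.30540626 -0.23773187 -0.45730742] [0.58852353 0.09671153 0.04575134]
back top [254.88218934 186.53721055] tcp [258.02362813 222.08133875]
```

View pics/o6.png

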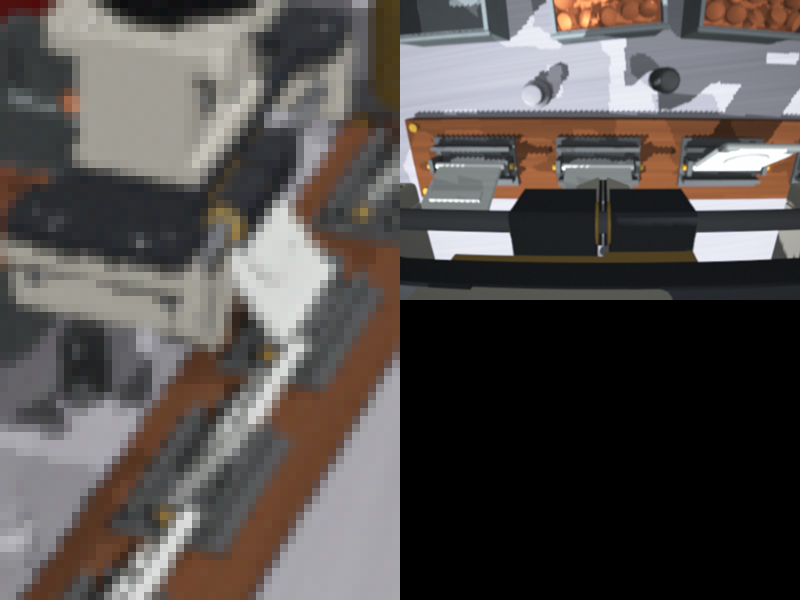

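```bash
python3 - <<'E'
from geo import *
s=monitor.observe();T=s["tool_pos"]
f=lambda X:(w2pix("wrist",X)/1.28+[400,0]).round(1)
print("h1,h2,h3",[f([*h,.024]) for h in H[:3]])
print("edges",f([*(c+.0425*ex+.06*ey),.01]),f([*(c-.0425*ex+.0*ey),.01]),"pin TL",f([*(c+.035*ex+.2425*ey),.012]))
print("snap top",f([.6527,.0362,.038]),"dolly",f([.6542,.1521,.028]))
print("tag1 top corners",[f([*(H[0]-.035*ex+e*ey),.074]) for e in(.03,-.03)])
print("tag2 fwd top corners",[f([*(H[1]-.035*ex+e*ey),.074]) for e in(.03,-.03)],"tag2 upright",[f([*(H[1]+e*ey),.085]) for e in(.03,-.03)])
for dx in(-.0095,0,.0095,.02):
  print(dx,[w2pix("wrist",T+[*(ex*dx),z])[1].round() for z in(0,.01,.02,.03)])
# precise pixel rows of finger tip in w6/w5 column profile
w=cv2.imread("pics/w5.png")
for x in(232,240,246,250,254,258,262,266,272): print(x,w[222:246:2,x].sum(1)//3)
E
```

```text
h1,h2,h3 [array([472.8, 167.1]), array([600. , 167.6]), array([727.7, 167.4])]
edges [600.1 119.4] [658.3 201.3] pin TL [412.3 128.5]
snap top [667.4  85.9] dolly [527.  101.1]
tag1 top corners [array([414.6, 228.9]), array([485.5, 231.1])]
tag2 fwd top corners [array([560.9, 232.3]), array([638. , 232.4])] tag2 upright [array([555.7, 198.7]), array([642.5, 198.8])]
-0.0095 [np.float64(235.0), np.float64(241.0), np.float64(249.0), np.float64(257.0)]
0 [np.float64(221.0), np.float64(228.0), np.float64(234.0), np.float64(241.0)]
0.0095 [np.float64(208.0), np.float64(213.0), np.float64(219.0), np.float64(226.0)]
0.02 [np.float64(192.0), np.float64(197.0), np.float64(202.0), np.float64(208.0)]
232 [237 237 235 237 237 234 224 112  88  85  41  21]
240 [238 237 235 237 237 160  86  88  88  84  41  19]
246 [238 235 237 238 149  86  89  90  89  86  42  21]
250 [237 236 238 174  87  91  89  90  89  84  44  32]
254 [237 236 228 149  97  78  79  78  80  78  74  69]
258 [236 236 237 237 145  81  87  81  72  70  72  72]
262 [235 236 237 237 132  22  26  24  23  23  24  25]
266 [235 237 228 113  87  90  91  91  88  90  88  86]
272 [235 237 236 230 128  87  89  90  90  86  41  23]
```

>>> move_arm(deltas=[{"x":0,"y":0,"z":-0.02,"wx":0,"wy":0,"wz":0,"hand":0},{"x":0,"y":0,"z":-0.045,"wx":0,"wy":0,"wz":0,"hand":0},{"x":-0.032,"y":0,"z":-0.045,"wx":0,"wy":0,"wz":0,"hand":0},{"x":-0.064,"y":0,"z":-0.045,"wx":0,"wy":0,"wz":0,"hand":0},{"x":-0.064,"y":0,"z":-0.02,"wx":0,"wy":0,"wz":0,"hand":0},{"x":-0.064,"y":0,"z":0.0,"wx":0,"wy":0,"wz":0,"hand":0},{"x":-0.064,"y":0,"z":0.016,"wx":0,"wy":0,"wz":0,"hand":0},{"x":-0.064,"y":0,"z":0.016,"wx":0,"wy":0,"wz":0,"hand":0}])

```text
time: 7.3
tool_pos: [0.5236, 0.1047, 0.0287]
tool_rot: [3.141, 0.002, -0.124]
contact_force: [-0.5, -0.4, 0.8]
opening: 0.0005
```

```bash
python3 - <<'E'
from geo import *
s=monitor.observe();print(s["contact_force"],s["tool_pos"],s["opening"]);go(-.004,.06,.03)
w=snap("wrist","w7")
# is the tag still forward? white edge row near predicted top
print(w2pix("wrist",[*(H[1]-.035*ex),.074]))
print([ (r,w[r,256].tolist()) for r in range(60,240,6)])
E
```

```text
[-0.45540313 -0.38285399  0.78270407] [0.52364408 0.10466001 0.02873201] 0.0004891734244154056
t 7.3 shift [ 0.0584 -0.0017 -0.0014] rot [0.03 0.14 0.  ]
[254.51818388 205.12874558]
[(60, [45, 72, 116]), (66, [48, 75, 120]), (72, [49, 74, 121]), (78, [46, 71, 113]), (84, [60, 58, 55]), (90, [55, 53, 50]), (96, [57, 55, 53]), (102, [73, 70, 68]), (108, [56, 54, 52]), (114, [68, 65, 62]), (120, [128, 127, 122]), (126, [124, 123, 117]), (132, [122, 122, 117]), (138, [123, 123, 118]), (144, [126, 125, 120]), (150, [122, 121, 115]), (156, [138, 138, 132]), (162, [144, 144, 138]), (168, [142, 143, 135]), (174, [138, 139, 131]), (180, [141, 140, 134]), (186, [126, 125, 120]), (192, [118, 118, 113]), (198, [239, 238, 234]), (204, [242, 240, 235]), (210, [246, 237, 235]), (216, [245, 236, 234]), (222, [243, 234, 233]), (228, [246, 237, 236]), (234, [24, 22, 22])]
```

>>> move_arm(deltas=[{"x":0.008,"y":0,"z":0,"wx":0,"wy":0,"wz":0,"hand":0},{"x":0.016,"y":0,"z":0,"wx":0,"wy":0,"wz":0,"hand":0},{"x":0.023,"y":0,"z":0,"wx":0,"wy":0,"wz":0,"hand":0},{"x":0.029,"y":0,"z":0,"wx":0,"wy":0,"wz":0,"hand":0},{"x":0.034,"y":0,"z":0,"wx":0,"wy":0,"wz":0,"hand":0},{"x":0.034,"y":0,"z":0,"wx":0,"wy":0,"wz":0,"hand":0}])

```text
time: 8.1
tool_pos: [0.5585, 0.1005, 0.0297]
tool_rot: [3.142, -0.0, -0.124]
contact_force: [-0.6, -0.3, -0.6]
opening: 0.0003
```

```bash
python3 - <<'E'
from geo import *
s=monitor.observe();print(s["contact_force"],s["tool_pos"])
a=snap("side","s8");b=cv2.imread("pics/s5.png");
# tag2 region change (side) relative to earlier picture
P=lambda X:w2pix("side",X).round(1)
for n,sg in(("fwd",-.6),("up",0),("back",.6)):
    t=H[1]+ex*.061*np.sin(sg);print(n,[P([*(t+e*ey),.024+.061*np.cos(sg)]) for e in(.03,-.03)])
d=np.abs(a.astype(int)-b).sum(2)
print(d[196:236:2,230:260:2])
E
```

```text
[-0.63934018 -0.25197952 -0.63693877] [0.55853271 0.10045294 0.02969423]
fwd [array([246.4, 216.3]), array([252.8, 206.1])]
up [array([236.2, 211.5]), array([242.9, 201.5])]
back [array([226.3, 212.2]), array([233.4, 202.3])]
[[150 158 166  43   6  12  56   3   1  14   6  58  29   3  17]
 [160 153 162  81   4   7   4   5   3   4  87 197 132  61  65]
 [165 158 172 311 340 279 136 112  90  16  75 199 131  25  23]
 [ 12  57 132 166 221 234 274 309 284 179  68  18 130  72  66]
 [140 150 163 183 139 114 245 307 230 113  36   9 156 212 244]
 [110 162  49  67  27  31  25   8   2   2  37   1 155  10  50]
 [159 172 262 288 291 327 259 117 145   9  26  23 221 185 196]
 [  4  84 208 259 366 398 384 379 288 324 171  73 146 157 212]
 [  4   6   1   7  46 172 336 350 231 123  55  69   6   7  19]
 [174  24   2   1   8 143 433  79  71  55 160  91   4   1   0]
 [  1   2   3   2  47 154 342  98  86  51 108  82   2   0   4]
 [  3   3   3  11 121 206  75  92 188  27  70   8   3   2   8]
 [ 33  69  42  49 358 167  22 262  16   5   7   3   6   4   2]
 [ 81  68  44  71 312  85 128  24  23   4   1   2   4   0   3]
 [  8   8   1   5 148  95   0  48  36  40   6   7   2   3   1]
 [  3  17  12  84  22   2  22  21  50  43  42  27   3   5   1]
 [ 20  21   4   1  61   9   2  47  39  36   8   1   0   2   2]
 [  2  31   9  25  65   9  21  50  38   2   4   3   0   1   1]
 [  3   7   1   0   3   9  42  34  38  13   3   3   2   3   2]
 [  4   2  39   6  15  19  16  37  40  31   3   1   2   2   2]]
```

>>> move_arm(deltas=[{"x":0.006,"y":0,"z":0,"wx":0,"wy":0,"wz":0,"hand":0},{"x":0.012,"y":0,"z":0,"wx":0,"wy":0,"wz":0,"hand":0},{"x":0.018,"y":0,"z":0,"wx":0,"wy":0,"wz":0,"hand":0},{"x":0.024,"y":0,"z":0,"wx":0,"wy":0,"wz":0,"hand":0},{"x":0.03,"y":0,"z":0,"wx":0,"wy":0,"wz":0,"hand":0},{"x":0.03,"y":0,"z":0,"wx":0,"wy":0,"wz":0,"hand":0},{"x":0.03,"y":0,"z":0,"wx":0,"wy":0,"wz":0,"hand":0}])

```text
time: 9.02
tool_pos: [0.5878, 0.0968, 0.0297]
tool_rot: [3.141, 0.0, -0.124]
contact_force: [-0.2, 0.5, 0.0]
opening: 0.0005
```

```bash
python3 - <<'E'
from geo import *
s=monitor.observe();print(s["contact_force"],s["tool_pos"])
go(-.06,.06,.12)
w=snap("wrist","w9");a=snap("side","s9")
for n,sg in(("up",0),("back",.6)):
    t=H[1]+ex*.061*np.sin(sg);print(n,w2pix("wrist",[*t,.024+.061*np.cos(sg)]))
print("h2",w2pix("wrist",[*H[1],.024]))
print([(r,w[r,240].tolist()) for r in range(90,240,6)])
b=cv2.imread("pics/s0.png") if 0 else cv2.imread("pics/side0.png")
# fwd tag white pixels along its plate in side view, now vs start
for k in range(4):
  L=[];M=[]
  for m in np.linspace(.3,1,6):
    q=w2pix("side",[*(H[k]-ex*.061*np.sin(.6)*m),.024+.0503*m]).round().astype(int);L.append(int(a[q[1],q[0]].mean()));M.append(int(b[q[1],q[0]].mean()))
  print(k,L,M)
E
```

```text
[-0.16739544  0.54347178  0.01633216] [0.58782029 0.09679672 0.02969939]
t 9.025 shift [-0.0623 -0.0015 -0.0903] rot [ 0.01  0.02 -0.  ]
up [254.48109632 267.97387465]
back [254.56433182 194.45530067]
h2 [255.89593243 221.30694077]
[(90, [223, 210, 208]), (96, [221, 207, 204]), (102, [212, 196, 194]), (108, [216, 200, 200]), (114, [218, 202, 201]), (120, [219, 205, 202]), (126, [220, 204, 202]), (132, [221, 205, 204]), (138, [221, 205, 204]), (144, [207, 192, 189]), (150, [104, 96, 95]), (156, [32, 50, 78]), (162, [50, 77, 124]), (168, [42, 63, 103]), (174, [26, 39, 59]), (180, [35, 41, 56]), (186, [54, 52, 50]), (192, [122, 120, 116]), (198, [137, 136, 131]), (204, [105, 104, 100]), (210, [251, 251, 248]), (216, [249, 249, 246]), (222, [253, 253, 252]), (228, [69, 67, 63]), (234, [89, 94, 94])]
0 [162, 154, 215, 207, 212, 216] [139, 128, 208, 175, 186, 184]
1 [189, 150, 73, 73, 65, 71] [174, 130, 182, 167, 208, 208]
2 [216, 164, 68, 62, 70, 67] [207, 156, 65, 61, 64, 63]
3 [167, 130, 140, 188, 216, 118] [158, 123, 136, 177, 205, 184]
```

Tag 2's profile now matches the leaned-back tag 3. I'll lift away and check.

>>> move_arm(deltas=[{"x":-0.01,"y":0,"z":-0.015,"wx":0,"wy":0,"wz":0,"hand":0},{"x":-0.025,"y":0,"z":-0.045,"wx":0,"wy":0,"wz":0,"hand":0},{"x":-0.05,"y":0,"z":-0.09,"wx":0,"wy":0,"wz":0,"hand":0},{"x":-0.09,"y":0,"z":-0.13,"wx":0,"wy":0,"wz":0,"hand":0},{"x":-0.13,"y":0,"z":-0.16,"wx":0,"wy":0,"wz":0,"hand":0},{"x":-0.17,"y":0,"z":-0.17,"wx":0,"wy":0,"wz":0,"hand":0},{"x":-0.19,"y":0,"z":-0.17,"wx":0,"wy":0,"wz":0,"hand":0},{"x":-0.19,"y":0,"z":-0.17,"wx":0,"wy":0,"wz":0,"hand":0}])

```text
time: 10.12
tool_pos: [0.3982, 0.1206, 0.201]
tool_rot: [-3.141, -0.002, -0.123]
contact_force: [0.6, -0.3, -0.3]
opening: 0.0001
```

```bash
python3 - <<'E'
from geo import *
s=monitor.observe();print(s["contact_force"],s["tool_pos"],abs(s["qvel"]).max())
a=snap("side","sA");b=snap("top","tA")
o=np.zeros((600,800,3),np.uint8)
o[:,:400]=cv2.resize(a[140:290,165:265+0],(400,600),interpolation=cv2.INTER_CUBIC)
o[:,400:]=cv2.resize(b[75:240,165:365][:,:110],(400,600),interpolation=cv2.INTER_CUBIC)
cv2.imwrite("pics/oA.png",o)
E
```

```text
[ 0.62349689 -0.27020246 -0.25569436] [0.39818178 0.12061281 0.20102114] 0.046719272758037285
```

View pics/oA.png

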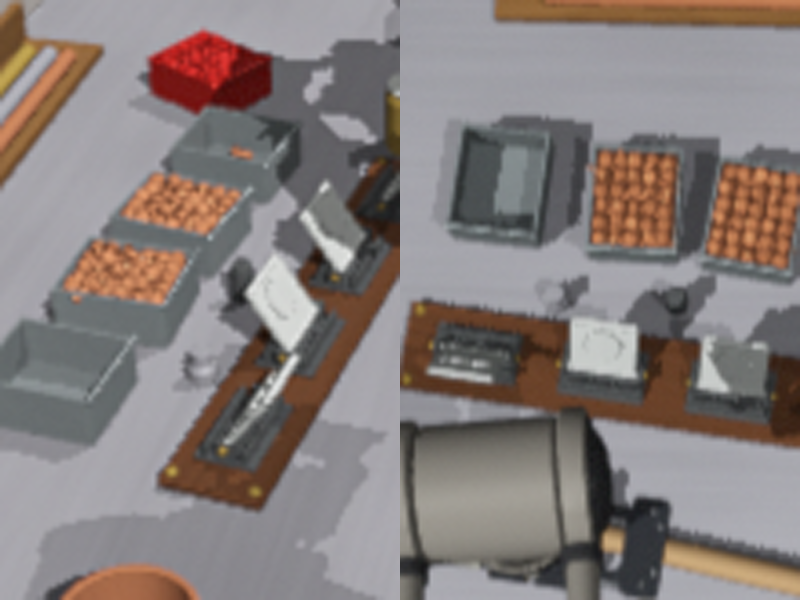

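Tag 2 (top crop pixel about (605,350)) now shows its disc and leans back like tag 3, and tag 1 still leans forward. The bins, snap and dolly look unmoved. I'll check tag 4 numerically and hand in only if it leans forward.

```bash
python3 - <<'E'
from geo import *
a=cv2.imread("pics/sA.png");b=cv2.imread("pics/side0.png")
k=3;r=[]
for im in(a,b):
  r.append([int(im[q[1],q[0]].mean()) for m in np.linspace(.3,1,8) for q in [w2pix("side",[*(H[k]-ex*.061*np.sin(.6)*m),.024+.0503*m]).round().astype(int)]])
print(r)
if np.corrcoef(r)[0,1]>.5 or max(r[0][4:])>150: robot.hand_in();print("handed in")
E
```

```text
[[102, 107, 108, 172, 133, 152, 165, 188], [158, 123, 136, 167, 134, 149, 158, 184]]
the job is handed in; nothing more can be done
handed in
```

Only one tag was wrong: the second from the left, in front of a full bin, was leaning forward. I pushed it back with the closed fingertips and handed the job in at about 10 s of the 64 s allowed.

- **Tags:** The last side and top pictures show the second and third tags, in front of the full bins, leaning back. The leftmost tag, in front of the empty bin, leans forward. I checked the rightmost tag, in front of the nearly empty bin, by pixel brightness alone; it matched its starting forward lean.
- **Surroundings:** The bins, punch and dolly looked unmoved in the part of the bench the last picture covered. The measured contact force was about 1 N or less at the end of every move. The arm ended clear of the tags at about 0.20 m height.
- **What disagreed:** The first two pushes, at tool heights of 64 mm and 46 mm, passed over the tag without moving it. The closed fingertips appear to end about 30 mm short of the stated tool point. The third push, at 30 mm, worked.
- **Not rechecked:** I did not look again at the hammer, tin, pan, copper sleeve and firebrick after the push; I saw no sign of contact with them.

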